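# Gauge the ball cactus's pot

## Task

Lift the pot with the small ball-shaped cactus straight up out of the carrier by its lifting tab, without touching the cactus, and set it down gently, upright, on the gauge board between the two open jaws. Let go of it, then slide the movable jaw along until both jaws firmly touch the pot, without squeezing so hard that the jaw skews, and leave it there closed on the pot. Leave the other pots, the cup and the jar where they are.

Things in the scene. Friction and masses are not known exactly. Their poses are not given: they have to be found in the camera images.
- tray: Black pot carrier, fixed, 104 (x) x 284 (y) x 56 mm high; origin at the centre of its underside, z up. Three round pockets in a row, at y = -88, 0 and +88 mm, about 72 mm across, 50 mm deep (floor 6 mm above the table), each filled by a pot whose rim is level with the carrier's top. Which pot is in which pocket varies. About 1 mm play all round: a sideways pull wedges a pot.
- ball_pot: Pot to gauge: terracotta cylinder, about 70 mm across (up to 2 more or less: hence the gauging), 50 high, solid to the rim, 0.14-0.26 kg; origin at its underside's centre. Its only grip is a rigid tab on its -x side: 10 mm thick (x = -32 to -22 mm), 20 wide (y = -10 to 10), top at z = 80 (30 above the rim). Held by its broad faces (closing along x) the pot does not swing. Ball cactus on the +x half.
- ball_cactus: The delicate ball-shaped cactus in that pot, 21 mm diameter, 23 mm high, rigid with the pot; origin at the centre of its foot, at x = +16 mm, z = 50 mm in the pot's frame.
- column_pot: Bystander: same pot and tab, but with a slim column-shaped cactus 46 mm high. Origin and axes as the ball pot's.
- rosette_pot: Bystander: same pot and tab, but with a low leafy rosette about 25 mm high. Origin and axes as the ball pot's.
- gauge: Pot gauge, a big caliper fixed flat: white board, x -90 to 80 mm, 240 mm long (y), 12 mm thick; origin under it, z up. A steel beam (top z = 28 mm) runs along y at x = 55. Two steel jaws parallel to x reach from the beam over the board to x = -60, tops at z = 44. The pot stands on the board (z = 12) between them, best centred at x = -20; it fits from x = -50 to 8.
- fixed_jaw: The fixed jaw, 10 mm thick, rigid with the gauge; origin and axes those of the gauge. Its measuring face is the plane y = -45 mm and looks to +y.
- jaw_face: Sliding jaw, steel, 10 mm thick; origin on the post's axis 34 mm above the table, axes as the gauge's when straight. Its face is the plane y = -25 mm and looks to -y at the fixed jaw; its arm spans x = -115 to -10. A stiff springy pivot at its origin (50 N m/rad) joins it to the carriage: pushed at the post it runs straight, but a hard squeeze on the pot skews it.
- post_top (a point): Top centre of the push post on the sliding jaw's carriage: a black upright post, 14 x 14 mm, top 105 mm above the table, free from z = 45 mm up.
- carriage (a joint): Travel of the sliding jaw along the beam, m: 0 = fully open (100 mm between the faces), growing as the jaw moves along the gauge's -y towards the fixed jaw; gap = 100 mm minus this. It drags with about 2.5 N and stays where it is left.
- paper_cup: Bystander: paper cup, 80 mm across, 95 mm high; origin at the centre of its underside.
- jar: Bystander: glass jar with cork lid, 60 mm diameter, 70 mm high; origin at the centre of its underside.

How it is judged (in metres and radians):
On the way, in this order (a step that is already met when the one before it is completed fails the run):
1. the ball-cactus pot is lifted clear of its pocket, upright (tilted under 0.2 rad) (z of ball_pot in the frame of tray above 0.058 m and angle between ball_pot's own z axis and vertical below 0.2 rad), for 0.1 s.
2. it stands on the gauge board between the jaws, let go, with the jaws still open (z of ball_pot in the frame of gauge between 0.009 and 0.016 m and angle between ball_pot's own z axis and vertical below 0.06 rad and x of ball_pot in the frame of gauge between -0.055 and 0.012 m and y of ball_pot in the frame of fixed_jaw above -0.011 m and y of ball_pot in the frame of jaw_face below -0.059 m and contact force between the fingers and ball_pot below 0.1 N and value of joint carriage below 0.027 m and linear speed of ball_pot below 0.02 m/s), for 0.2 s.
3. both jaws press on the pot at once (over 0.8 N each) (contact force between each of fixed_jaw, jaw_face and ball_pot above 0.8 N and contact force between the fingers and ball_pot below 0.1 N), for 0.1 s.
At the end, for the whole second after the job is handed in: The ball-cactus pot stands upright (0.06 rad) and still on the gauge board, let go, within 1.5 mm of the fixed jaw; the sliding jaw is closed on it within 1.5 mm, skewed under 0.012 rad; other pots within 12 mm, cup and jar within 25 mm of their starts (z of ball_pot in the frame of gauge between 0.009 and 0.016 m and angle between ball_pot's own z axis and vertical below 0.06 rad and x of ball_pot in the frame of gauge between -0.055 and 0.012 m and y of ball_pot in the frame of fixed_jaw between -0.011 and -0.008 m and y of ball_pot in the frame of jaw_face above -0.062 m and angle between the y axis of jaw_face and the y axis of gauge, either way round below 0.012 rad and contact force between the fingers and ball_pot below 0.1 N and linear speed of ball_pot below 0.01 m/s and velocity of joint carriage below 0.005 m/s and distance of each of column_pot, rosette_pot from where it was at the start of the episode below 0.012 m and distance of each of paper_cup, jar from where it was at the start of the episode below 0.025 m); the robot touches nothing.
It fails at once if the ball-cactus pot tips more than 0.4 rad (angle between ball_pot's own z axis and vertical above 0.4 rad).
It fails at once if the cactus is touched (over 2 N) by the robot (contact force between any of the fingers, the arm and ball_cactus above 2 N).
It fails at once if the pot is dropped (falls unheld at over 0.4 m/s, some 8 mm of fall) or rammed onto the gauge (over 80 N) (contact force between ball_pot and gauge above 80 N or (contact force between the fingers and ball_pot below 0.1 N and linear speed of ball_pot above 0.4 m/s)).
It fails at once if the sliding jaw is skewed more than 0.024 rad (squeezed with more than about 16 N) (angle between the y axis of jaw_face and the y axis of gauge, either way round above 0.024 rad).
It fails at once if another pot is pulled or pushed out of place (over 12 mm), or the cup or jar is shifted over 25 mm (distance of any of column_pot, rosette_pot from where it was at the start of the episode above 0.012 m or distance of any of paper_cup, jar from where it was at the start of the episode above 0.025 m).
It also fails if it takes over 67 s, if anything falls off the work surface, if the arm or the gripper's body presses on something with over 40 N, if the wrist force passes 120 N, or if a joint passes its speed limit or range.

## Robot

A 7-joint arm with a two-finger parallel gripper is mounted at the origin on the work surface. World frame = base frame: x ahead of the robot, y to its left, z up, the work surface at z = 0. Lengths are in mm, angles in rad, forces in N, time in s.
With the tool pointing down it reaches from about 400 to 875 mm from the base axis. Payload 4.4 kg.
Tool frame: the origin (TCP) lies midway between the tips of the shut fingers; the grasp point (between the pads) lies 19 mm behind it; z points along the fingers, y is the direction in which the jaws open and shut (so a half turn about z gives the same grasp; the last joint's range is limited). The gripper opens to 85 mm and grips with 20 to 120 N. Pads are 22 mm wide; open, the fingers measure 114 mm over their backs; the gripper's body (76 mm by 85 mm) begins 54 mm behind the grasp point. The pads swing forward as they close: fully open they stand 13 mm farther back than shut.
Start: joints at [-1.182, 0.628, 0.038, 1.517, -0.027, 0.996, -0.02], TCP at [285.513, 583.952, 231.313] pointing down, gripper open.
Joint ranges: [-3.06, 3.06], [-0.37, 2.12], [-1.25, 1.32], [0.18, 2.47], [-1.1, 4.24], [0.23, 1.98], [-2.94, 2.94]. Speed limits (rad/s): [2.57, 2.57, 3.14, 3.14, 3.14, 3.14, 3.14].

## Interface

Orientations are given as [roll, pitch, yaw] about the fixed x, y, z axes, in that order (R = Rz(yaw) Ry(pitch) Rx(roll)).
In Python, from cell import ctrl, vision gives the robot as it stands.
- The arm moves only by the tool play_rows, never from a script. Its arguments are lists of equal length, an entry for each row: "slide": the shift along the tool's x, y, z in mm, a list of three; "turn": the turn about the tool's z in rad; "fingers": the opening, from 0 (shut) to 1 (fully open). A call has 1 to 5 rows; each row is the pose to reach, as a shift and turn from the pose measured when the call began, along the tool's axes at that moment; what a row does not reach only later rows make up. A row lasts 1/8 s, in which the tool goes at most 62.5 mm and 10.7 degrees, less where a joint would pass 70% of its speed; a pose out of reach is approached as far as the arm can. A call with a gripper value outside its range is refused whole. The fingers move at their own pace and stop on an object; the grip force is fixed at half the most. Time passes only in rows, so rows that repeat a pose let the fingers close. It gives the time, the measured TCP pose, the force and the opening at its end, in the units of the state.
- ctrl.read_state(): the state, without advancing time (a new reading comes with each control period).
- vision.get_image(name): name is "scene" or "top"; returns (picture, depth): 480x640x3 uint8, blue, green, red; 480x640 float32, mm along the optical axis (not along the pixel's ray), 0 where there is no reading.
- vision.camera_params(name): a dict with "fx", "fy", "cx", "cy" (pixels), "position" and "rotation" of the camera in the world. Camera axes: x right, y up, looking along -z (the intrinsics and any distortion apply to the point x, -y, -z); pixel columns grow to the right and rows downward; lengths in mm; the calibration is good to about 2 mm. A picture is of the moment at which its call begins. camera_params takes no time and is no camera call.
- ctrl.finish_job(): hands the job in, once; it reports no verdict.
The state is a dict: "clock": time; "qpos": joint angles; "qd": joint speeds; "tau": joint torques, N m; "eef_pos": TCP position; "tool_rot": TCP orientation; "force": force on the tool from outside, world axes, zero at the start; "torque": the same for the moment, N m; "width": finger opening in mm.
Only numpy, scipy, OpenCV 4.12 (cv2) and the standard library are available. Lean on these libraries where they do the work, as an engineer would, in place of code of your own. Each camera call takes 0.05 s, during which the arm holds its last target.

## Working session

There is one attempt and no reset: what is moved stays moved. The work goes in short steps, Python scripts to look and compute and a tool call to move; the robot and the scene stay as the last step left them, time stands still between calls to the robot, and variables do not carry over. Pictures are saved under pics/ and viewed, and the job is handed in when it is done.

Besides the shell and the picture viewer there is one more tool, called after "Request:" as a command line: name --pt "numbers of a row" for each row, then --argument value for the rest. play_rows: Moves the arm, as the interface text tells. Its arguments: {"type":"object","properties":{"slide":{"type":"array"},"turn":{"type":"array"},"fingers":{"type":"array"}},"required":["slide","turn","fingers"]}

```bash
ls; mkdir -p pics
python3 - <<'E'
from cell import ctrl, vision
import cv2,numpy as np
print(ctrl.read_state())
for n in("scene","top"):
    p,d=vision.get_image(n); cv2.imwrite(f"pics/{n}0.png",p); np.save(f"pics/{n}0.npy",d); print(n,vision.camera_params(n),(d>0).mean())
E
```

```text
pics
{'clock': 0.0, 'qpos': array([-1.18180423,  0.62933754,  0.03844995,  1.51840939, -0.02701734,
        0.99628674, -0.01999267]), 'qd': array([ 4.09802434e-03, -2.26027782e-04, -2.03121064e-03,  7.26170859e-05,
        3.58941429e-05,  1.67330732e-04, -5.36664034e-04]), 'tau': array([ 2.91952383e-04, -5.63404834e+01,  1.22696087e+00, -1.93439895e+01,
        1.11636805e-02,  1.07482253e-02,  1.70622496e-05]), 'eef_pos': array([285.22096919, 583.36341606, 230.38155826]), 'tool_rot': array([-3.13966984e+00,  1.59422309e-05,  2.68679105e+00]), 'force': array([-0.10715256,  0.44060061,  0.54596318]), 'torque': array([-0.01905017,  0.00978436, -0.04216358]), 'width': 85.66572628695336}
scene {'fx': 507.9179410197004, 'fy': 507.9179410197004, 'cx': 320.7806810451244, 'cy': 239.0045280055464, 'position': array([1160.77059308, -283.62661794,  849.89468196]), 'rotation': array([0.69884086, 0.00658509, 1.04145712])} 0.9960546875
top {'fx': 481.91251903456543, 'fy': 481.91251903456543, 'cx': 323.21047728220634, 'cy': 238.4434250699043, 'position': array([ 474.65682878,   20.39964856, 1111.54832138]), 'rotation': array([ 0.13077933, -0.0198335 , -1.56174088])} 0.9959309895833334
```

View pics/scene0.png

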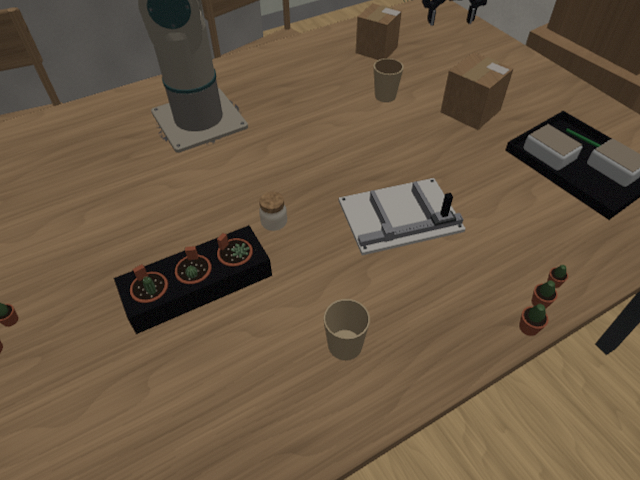

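View pics/top0.png

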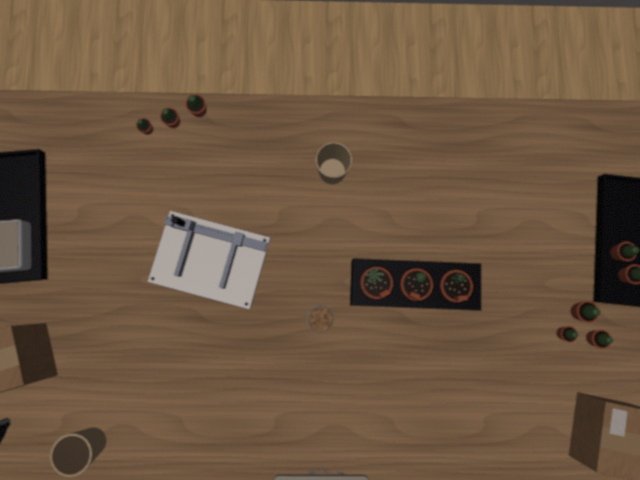

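The scene view shows the carrier at about (195,275), the jar at (272,212), the cup at (346,330) and the gauge at (400,215). In the top view the carrier is at (416,284), the gauge at (210,258) and its post at (178,221). I'll zoom in to tell the pots apart.

```bash
cat > h.py <<'E'
import numpy as np,cv2
from scipy.spatial.transform import Rotation as R
from cell import ctrl,vision
def cam(n):
    c=vision.camera_params(n); M=R.from_euler('xyz',c['rotation']).as_matrix(); return c,M
def ray(n,u,v):
    c,M=cam(n); d=np.array([(u-c['cx'])/c['fx'],-(v-c['cy'])/c['fy'],-1.]); return c['position'],M@d
def onz(n,u,v,z):
    o,d=ray(n,u,v); return o+d*(z-o[2])/d[2]
def proj(n,P):
    c,M=cam(n); q=M.T@(np.asarray(P,float)-c['position']); return c['cx']+c['fx']*q[0]/-q[2], c['cy']-c['fy']*q[1]/-q[2]
def cloud(n,depth):
    c,M=cam(n); v,u=np.mgrid[0:480,0:640]; 
    p=np.stack([(u-c['cx'])/c['fx']*depth,-(v-c['cy'])/c['fy']*depth,-depth],-1); return p@M.T+c['position']
E
python3 - <<'E'
import cv2
s=cv2.imread('pics/scene0.png');t=cv2.imread('pics/top0.png')
a=cv2.resize(s[225:330,110:280],(800,494),interpolation=cv2.INTER_CUBIC)
b=cv2.resize(t[250:320,340:490],(800,373),interpolation=cv2.INTER_CUBIC)
c=cv2.resize(t[200:315,140:280],(730,600),interpolation=cv2.INTER_CUBIC)
cv2.imwrite('pics/a.png',a);cv2.imwrite('pics/b.png',b);cv2.imwrite('pics/c.png',c)
cv2.imwrite('pics/d.png',cv2.resize(s[170:260,330:470],(800,514),interpolation=cv2.INTER_CUBIC))
E
```

```text
(no output)
```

View pics/a.png

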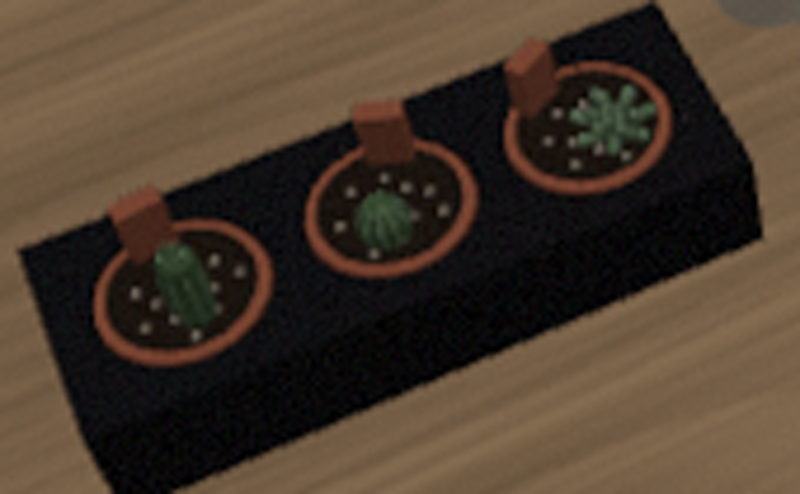

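View pics/b.png

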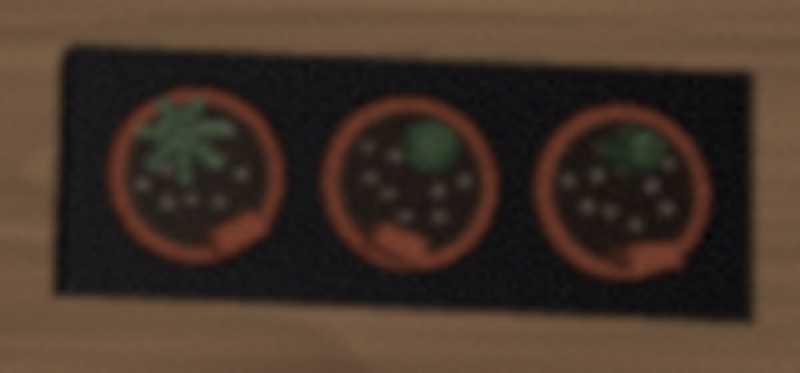

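View pics/c.png

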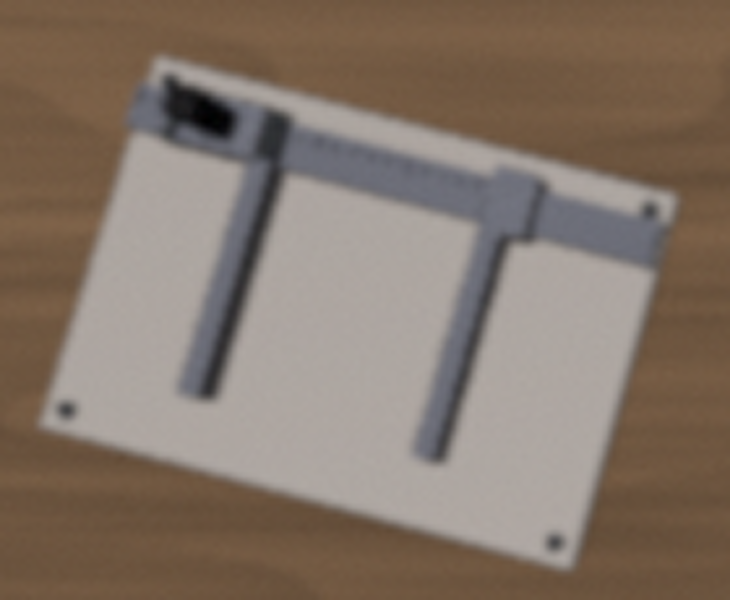

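View pics/d.png

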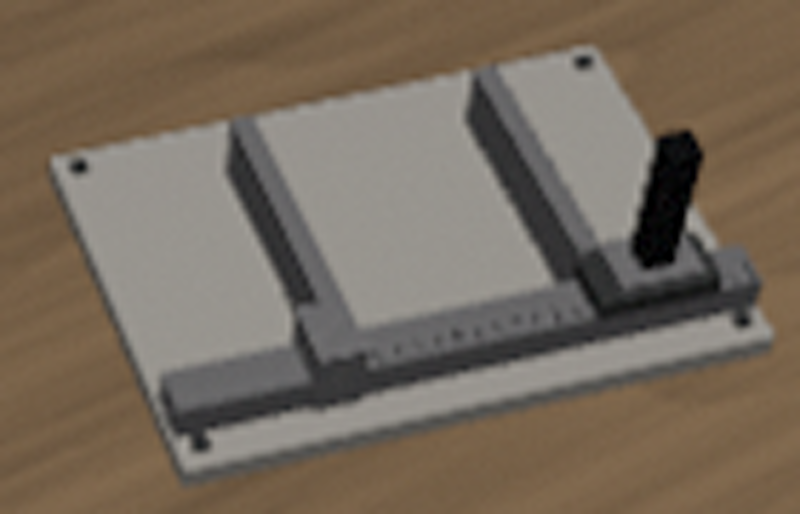

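The ball pot is the middle one: its cactus is at crop (430,145) and its tab at (400,243), so the tab is yawed slightly. Next I'll measure the poses.

```bash
cat > m.py <<'E'
from h import *
def toplane(n,pts,z): return np.array([onz(n,u,v,z)[:2] for u,v in pts],np.float32)
def rect(P):
    (c,s,a)=cv2.minAreaRect(P); return np.round(c,1),np.round(s,1),round(a,2)
import sys
pot0=None
for n in('top','scene'):
    im=cv2.imread(f'pics/{n}0.png'); hsv=cv2.cvtColor(im,cv2.COLOR_BGR2HSV)
    # board
    w=((hsv[...,1]<45)&(hsv[...,2]>115)).astype(np.uint8)
    box=(140,200,140,120) if n=='top' else (330,170,140,90)
    x,y,a,b=box; m=np.zeros_like(w); m[y:y+b,x:x+a]=((hsv[...,1]<60)&(hsv[...,2]>60))[y:y+b,x:x+a]
    m=cv2.morphologyEx(m,cv2.MORPH_OPEN,np.ones((3,3)))
    cs,_=cv2.findContours(m,cv2.RETR_EXTERNAL,cv2.CHAIN_APPROX_NONE); c=max(cs,key=cv2.contourArea)
    cv2.imwrite(f'pics/mask_{n}.png',cv2.resize(m[y:y+b,x:x+a]*255,None,fx=4,fy=4))
    print(n,'board',rect(toplane(n,cv2.convexHull(c)[:,0,:].astype(float),12)))
    # terracotta
    box=(340,250,150,70) if n=='top' else (110,225,170,105)
    x,y,a,b=box; m=np.zeros_like(w)
    t=(hsv[...,0]<=9)&(hsv[...,1]>110)&(hsv[...,2]>60)
    m[y:y+b,x:x+a]=t[y:y+b,x:x+a]
    cv2.imwrite(f'pics/maskp_{n}.png',cv2.resize(m[y:y+b,x:x+a]*255,None,fx=5,fy=5,interpolation=0))
    cs,_=cv2.findContours(m,cv2.RETR_EXTERNAL,cv2.CHAIN_APPROX_NONE)
    for c in cs:
        if cv2.contourArea(c)<200: continue
        P=toplane(n,c[:,0,:].astype(float),56)
        print(n,'pot',cv2.minEnclosingCircle(P),len(c))
E
python3 m.py
python3 - <<'E'
from h import *
im=cv2.imread('pics/top0.png')
hsv=cv2.cvtColor(im,cv2.COLOR_BGR2HSV)
for v in range(290,301): print(' '.join('%3d/%3d/%3d'%tuple(hsv[v,u]) for u in range(405,428,2)))
E
```

```text
top board (array([569.7, 261.3]), array([245.6, 172. ]), 75.63)
top pot ((512.6854858398438, -292.4866638183594), 36.55999755859375) 92
top pot ((515.6673583984375, -204.1748504638672), 35.98593521118164) 91
top pot ((518.0698852539062, -116.41251373291016), 36.24557876586914) 154
scene board (array([554.6, 234.8]), array([186. , 147.6]), 75.54)
scene pot ((505.9574890136719, -293.7590637207031), 46.476417541503906) 110
scene pot ((509.0675048828125, -200.761962890625), 46.722068786621094) 106
scene pot ((512.2709350585938, -116.51690673828125), 45.554481506347656) 104
  8/138/ 63  11/ 78/ 36  13/ 96/ 32   9/ 95/ 35   8/ 78/ 39  14/ 64/ 60  14/ 60/ 47  12/ 80/ 32  14/ 58/ 57  14/ 63/ 53   8/ 88/ 32  10/ 90/ 34
  7/142/ 79   9/ 85/ 39   7/108/ 40   7/132/ 52   8/123/ 54  14/ 71/ 54   8/ 68/ 41   9/ 82/ 31  12/ 66/ 50  15/ 64/ 48   6/ 77/ 33   9/116/ 44
  7/154/ 91   8/128/ 50   8/142/ 52   7/154/ 78   7/151/ 83   9/121/ 59   6/ 96/ 40  11/ 85/ 33  15/ 78/ 39  10/ 81/ 38   9/ 80/ 32   7/137/ 56
  8/155/ 97   7/141/ 65   6/159/ 61   7/154/ 96   7/157/104   7/154/ 86   8/143/ 66   6/105/
[... 359 characters left out ...]
/ 82   7/155/ 79   7/163/ 83   8/154/104   7/152/114   7/152/116   7/158/ 95   6/120/ 51   6/143/ 75   7/156/ 93   7/159/ 80
176/ 68/ 30   6/149/ 65   8/163/ 83   7/155/ 82   7/159/ 85   7/155/102   7/152/114   7/156/100   7/147/ 78   7/154/ 98   7/154/ 91   5/137/ 54
  0/  0/ 23   3/124/ 39   7/159/ 74   7/155/ 87   8/154/ 81   6/154/ 88   7/155/105   7/156/103   7/155/ 99   7/154/ 96   7/152/ 67   3/112/ 25
100/ 28/ 27   0/ 39/ 26   5/122/ 48   6/144/ 76   7/157/ 81   7/155/ 79   7/158/ 87   7/150/ 97   7/158/ 89   7/150/ 68   4/113/ 36 120/ 12/ 22
135/ 24/ 21 150/ 11/ 24 168/ 51/ 25   3/119/ 45   7/153/ 60   7/155/ 64   7/156/ 59   7/153/ 65   6/146/ 56   6/109/ 35 165/ 46/ 22 140/ 35/ 22
```

Run:
```python
from h import *
im=cv2.imread('pics/top0.png');hsv=cv2.cvtColor(im,cv2.COLOR_BGR2HSV)
# tab top by brightness, subpixel weighted
m=((hsv[...,0]<=10)&(hsv[...,1]>130)&(hsv[...,2]>=97)).astype(np.uint8)
m[:288]=0;m[300:]=0;m[:,:409]=0;m[:,425:]=0
n_,l,s,c=cv2.connectedComponentsWithStats(m); k=1+np.argmax(s[1:,4]);print('tab',s[k],c[k],(l==k)[288:300,405:428].astype(int))
tab=onz('top',*c[k],86)[:2]
pts=np.argwhere(l==k)[:,::-1].astype(float); P=np.array([onz('top',u,v,86)[:2] for u,v in pts],np.float32)
print(cv2.minAreaRect(P))
w,V=np.linalg.eigh(np.cov((P-P.mean(0)).T));print('long axis',V[:,1],np.sqrt(w*12))
g=((hsv[...,0]>35)&(hsv[...,0]<85)&(hsv[...,1]>50)).astype(np.uint8); g[:258]=0;g[310:]=0;g[:,:400]=0;g[:,434:]=0
mm=cv2.moments(g,True); cac=onz('top',mm['m10']/mm['m00'],mm['m01']/mm['m00'],6+50+11)[:2]
# rim circle
t=((hsv[...,0]<=10)&(hsv[...,1]>100)&(hsv[...,2]>48)).astype(np.uint8);t[:,:396]=0;t[:,437:]=0;t[:260]=0;t[310:]=0
cs,_=cv2.findContours(t,cv2.RETR_EXTERNAL,cv2.CHAIN_APPROX_NONE);cc=max(cs,key=cv2.contourArea)
Q=np.array([onz('top',u,v,56)[:2] for u,v in cc[:,0,:].astype(float)],np.float32)
pc,r=cv2.minEnclosingCircle(Q);pc=np.array(pc);e=cv2.fitEllipse(Q)
print('tab',tab,'pot',pc,r,e,'cac',cac)
for a,b in((tab,pc),(tab,cac),(pc,cac)): d=b-a;print(np.hypot(*d),np.arctan2(d[1],d[0]))
# carrier
k=((hsv[...,2]<50)).astype(np.uint8);k[:240]=0;k[325:]=0;k[:,:335]=0;k[:,495:]=0
k=cv2.morphologyEx(k,cv2.MORPH_CLOSE,np.ones((3,3)))
cs,_=cv2.findContours(k,cv2.RETR_EXTERNAL,cv2.CHAIN_APPROX_NONE);cc=cv2.convexHull(max(cs,key=cv2.contourArea))
Q=np.array([onz('top',u,v,56)[:2] for u,v in cc[:,0,:].astype(float)],np.float32);print('tray',cv2.minAreaRect(Q))
C=[onz('top',140+u/5.214,200+v/5.214,12)[:2] for u,v in((155,57),(678,195),(572,570),(40,430))]
C=np.array(C);print('top corners',C,C.mean(0))
S=[onz('scene',330+u/5.714,170+v/5.714,12)[:2] for u,v in((50,157),(600,45),(775,335),(182,462))];S=np.array(S);print(S,S.mean(0))
for z,(u,v) in ((105,(680,138)),): print('post scene',onz('scene',330+u/5.714,170+v/5.714,z))
print('post top',onz('top',140+172/5.214,200+88/5.214,105))
```

```text
tab [411 293  14   7  39] [416.25641026 295.84615385] [[0 0 0 0 0 0 0 0 0 0 0 0 0 0 0 0 0 0 0 0 0 0 0]
 [0 0 0 0 0 0 0 0 0 0 0 0 0 0 0 0 0 0 0 0 0 0 0]
 [0 0 0 0 0 0 0 0 0 0 0 0 0 0 0 0 0 0 0 0 0 0 0]
 [0 0 0 0 0 0 0 0 0 0 0 0 0 0 0 0 0 0 0 0 0 0 0]
 [0 0 0 0 0 0 0 0 0 0 0 0 0 0 0 0 0 0 0 0 0 0 0]
 [0 0 0 0 0 0 0 1 1 1 0 0 0 0 0 0 0 0 0 0 0 0 0]
 [0 0 0 0 0 0 1 1 1 1 1 1 1 0 0 0 0 0 0 0 0 0 0]
 [0 0 0 0 0 0 1 1 1 1 1 1 1 1 0 0 0 0 0 0 0 0 0]
 [0 0 0 0 0 0 0 0 1 1 1 1 1 1 0 0 0 0 0 0 0 0 0]
 [0 0 0 0 0 0 0 0 0 0 1 1 1 1 1 0 0 0 1 1 0 0 0]
 [0 0 0 0 0 0 0 0 0 0 0 0 1 1 1 1 1 1 0 0 0 0 0]
 [0 0 0 0 0 0 0 0 0 0 0 0 0 0 1 1 0 0 0 0 0 0 0]]
((488.5531921386719, -199.35020446777344), (27.799415588378906, 8.109573364257812), 67.32823944091797)
long axis [0.37806349 0.92577967] [ 8.20584553 25.66200726]
tab [ 489.21536869 -197.28263721] pot [ 516.00854492 -204.38682556] 37.025428771972656 ((515.6419677734375, -204.29830932617188), (70.89678192138672, 72.43868255615234), 174.79054260253906) cac [ 529.72773037 -210.42427878]
27.719014857327636 -0.2591851043402667
42.590541112628976 -0.31367642600732587
14.98889224811488 -0.41456865034427653
tray ((515.892578125, -202.47323608398438), (284.40911865234375, 100.52172088623047), 88.24580383300781)
top corners [[679.313813   354.20486348]
 [620.49457764 122.10000055]
 [456.63413586 163.94909998]
 [514.60485576 395.43659057]] [567.76184556 258.92263864]
[[463.13423444 166.27483673]
 [524.66488734 398.69043065]
 [686.13990092 354.68020608]
 [622.67177917 125.27956555]] [574.15270047 261.23125975]
post scene [648.54667268 317.03620857 105.        ]
post top [649.37206252 318.50647469 105.        ]
```

Run:
```python
import cv2
t=cv2.imread('pics/top0.png');s=cv2.imread('pics/scene0.png')
a=cv2.resize(t[205:240,160:205],(772,600),interpolation=cv2.INTER_CUBIC)
cv2.imwrite('pics/post.png',cv2.convertScaleAbs(a,alpha=2.2))
```

```text
(no output)
```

View pics/post.png

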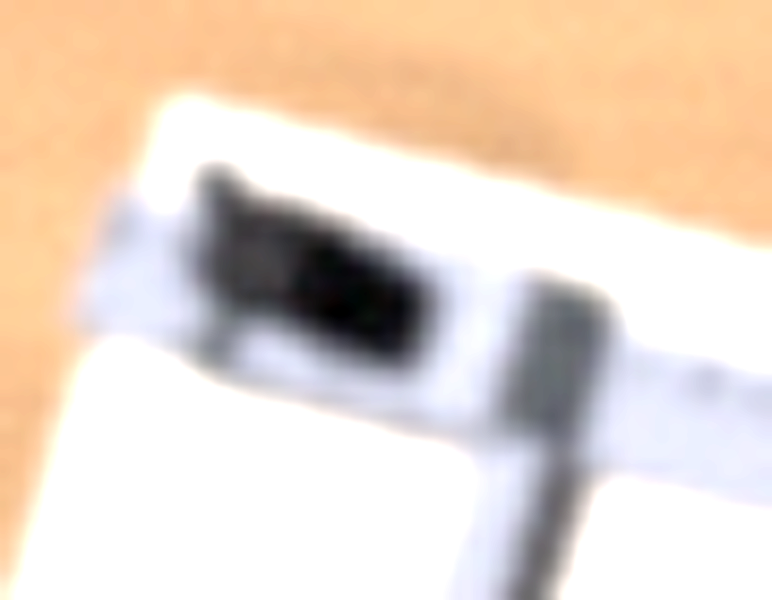

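Run:
```python
from h import *
for n in('top','scene'):
    d=np.load(f'pics/{n}0.npy'); X=cloud(n,d)
    def q(lo,hi,name,zmin,zmax):
        m=(X[...,0]>lo[0])&(X[...,0]<hi[0])&(X[...,1]>lo[1])&(X[...,1]<hi[1])&(X[...,2]>zmin)&(X[...,2]<zmax)
        P=X[m]; print(n,name,len(P),P.mean(0).round(1),np.percentile(P,95,0).round(1)) if len(P) else print(n,name,0); return P
    P=q((470,-240),(510,-160),'tabtop',79,95)
    if len(P)>4: print(cv2.minAreaRect(P[:,:2].astype(np.float32)))
    q((515,-225),(545,-190),'cactus',66,90)
    P=q((620,290),(680,345),'post',90,115)
    P=q((620,290),(680,345),'posttop',101,110)
    P=q((440,100),(700,420),'board',9,16);print(cv2.minAreaRect(P[:,:2].astype(np.float32)))
    P=q((440,100),(700,420),'jawtops',40,50);
    P=q((440,-360),(580,-40),'tray',50,60);print(cv2.minAreaRect(P[:,:2].astype(np.float32)))
    q((700,0),(800,100),'table',-10,10)
print([proj('scene',p) for p in((516,-204.3,56),(489.2,-197.3,86))])
```

```text
top tabtop 48 [ 490.7 -194.4   84.9] [ 496.6 -186.1   87.7]
((490.501220703125, -194.983642578125), (20.197885513305664, 9.550516128540039), 69.94168090820312)
top cactus 78 [ 530.1 -210.2   73.6] [ 538.8 -202.3   78.1]
top post 57 [644.7 313.4 102.2] [651.3 320.8 107.2]
top posttop 40 [644.9 315.  104.7] [651.3 321.2 107.3]
top board 5405 [557.7 259.9  12. ] [641.  368.3  14.9]
((569.2830200195312, 259.5334777832031), (240.20574951171875, 169.8308563232422), 75.50933074951172)
top jawtops 655 [587.  259.1  43.8] [646.5 323.4  47. ]
top tray 5517 [ 515.1 -206.1   55.5] [562.8 -76.3  58.5]
((515.7139282226562, -205.95828247070312), (285.4920349121094, 104.2570571899414), 88.26622009277344)
top table 1685 [ 7.487e+02  5.150e+01 -4.000e-01] [794.4  95.2   2.9]
scene tabtop 59 [ 495.4 -194.9   83.3] [ 501.4 -186.7   86.6]
((494.7105407714844, -194.50526428222656), (19.414730072021484, 11.799003601074219), 63.61832809448242)
scene cactus 89 [ 537.  -211.9   72.8] [ 543.1 -203.1   77.4]
scene post 70 [651.5 312.8  99.9] [657.5 320.3 105.4]
scene posttop 33 [650.4 314.4 103.6] [657.1 320.7 105.6]
scene board 3411 [568.8 248.9  11.3] [661.8 365.3  14.1]
((574.2772216796875, 258.5376281738281), (241.4787139892578, 172.40902709960938), 75.58917236328125)
scene jawtops 529 [599.7 260.4  43.1] [659.1 324.3  45.9]
scene tray 5643 [ 524.2 -212.4   54.8] [568.8 -77.6  57.3]
((519.16064453125, -205.03176879882812), (284.0446472167969, 109.7174072265625), 88.10679626464844)
scene table 1274 [ 7.565e+02  6.810e+01 -5.000e-01] [796.8  97.    2.5]
[(np.float64(191.9280438235749), np.float64(267.1794392213668)), (np.float64(187.21827730403538), np.float64(246.92493922791485))]
```

```bash
cat > go.py <<'E'
import sys
from h import *
# usage: go.py x y z yang   -> slide/turn in current tool frame
s=ctrl.read_state(); M=R.from_euler('xyz',s['tool_rot']).as_matrix()
x,y,z,a=map(float,sys.argv[1:5])
print('t',s['clock'],'tcp',s['eef_pos'].round(1),'yang',round(np.arctan2(M[1,1],M[0,1]),3),'tilt',M[:,2].round(3),'w',s['width'],'F',s['force'].round(2))
print('slide',(M.T@(np.array([x,y,z])-s['eef_pos'])).round(1),'turn',round((np.arctan2(M[1,1],M[0,1])-a+np.pi)%(2*np.pi)-np.pi,3))
E
python3 go.py 493 -194.8 180 -0.37
```

```text
t 0.1 tcp [285.2 583.4 230.5] yang 1.116 tilt [-0.001 -0.002 -1.   ] w 85.64268015786594 F [-0.41 -0.28  0.12]
slide [-528.5 -607.8   51.5] turn 1.486
```

Request:
play_rows --pt "-30 -35 0" --pt "-70 -80 0" --pt "-110 -126 0" --pt "-150 -172 0" --pt "-190 -218 0" --turn '[0.1,0.22,0.34,0.46,0.58]' --fingers '[0.26,0.26,0.26,0.26,0.26]'

```text
clock: 0.72
eef_pos: [360.4, 302.1, 230.8]
tool_rot: [-3.14, 0.001, 2.103]
force: [0.3, -0.4, -0.4]
width: 22.2
```

```bash
python3 go.py 493 -194.8 200 -0.37
```

```text
t 0.725 tcp [360.4 302.1 230.8] yang 0.532 tilt [-0.001 -0.002 -1.   ] w 22.176246322138464 F [ 0.33 -0.39 -0.38]
slide [-495.4 -137.8   31.5] turn 0.902
```

Request:
play_rows --pt "-50 -14 3" --pt "-105 -29 6" --pt "-160 -44 10" --pt "-215 -60 14" --pt "-270 -75 17" --turn '[0.1,0.2,0.3,0.42,0.54]' --fingers '[0.26,0.26,0.26,0.26,0.26]'

```text
clock: 1.35
eef_pos: [432.8, 29.7, 214.0]
tool_rot: [-3.141, 0.001, 1.559]
force: [0.5, -0.2, -0.5]
width: 22.0
```

```bash
python3 go.py 493 -194.8 160 -0.37
```

```text
t 1.35 tcp [432.8  29.7 214. ] yang -0.011 tilt [-0.001 -0.001 -1.   ] w 22.037138473298942 F [ 0.5  -0.21 -0.49]
slide [-223.7   62.7   54.3] turn 0.359
```

Request:
play_rows --pt "-55 15 14" --pt "-110 30 28" --pt "-165 46 42" --pt "-215 60 52" --pt "-223.7 62.7 54.3" --turn '[0.09,0.18,0.27,0.35,0.359]' --fingers '[0.26,0.26,0.26,0.26,0.26]'

```text
clock: 1.98
eef_pos: [492.6, -199.2, 159.3]
tool_rot: [3.141, 0.004, 1.194]
force: [-0.4, 0.9, 0.5]
width: 22.5
```

```bash
python3 go.py 493 -194.8 130 -0.37
python3 - <<'E'
from h import *
out=[]
for n in('top','scene'):
    p,d=vision.get_image(n); cv2.imwrite(f'pics/{n}1.png',p); np.save(f'pics/{n}1.npy',d)
s=cv2.imread('pics/scene1.png')[180:330,120:290]; t=cv2.imread('pics/top1.png')[240:330,350:480]
cv2.imwrite('pics/s1.png',cv2.resize(s,None,fx=4,fy=4,interpolation=cv2.INTER_CUBIC));cv2.imwrite('pics/t1.png',cv2.resize(t,None,fx=6,fy=6,interpolation=cv2.INTER_CUBIC))
E
```

```text
t 1.975 tcp [ 492.6 -199.2  159.3] yang -0.377 tilt [-0.001 -0.004 -1.   ] w 22.48027653140642 F [-0.38  0.92  0.51]
slide [ 4.3 -1.3 29.3] turn -0.007
```

View pics/s1.png

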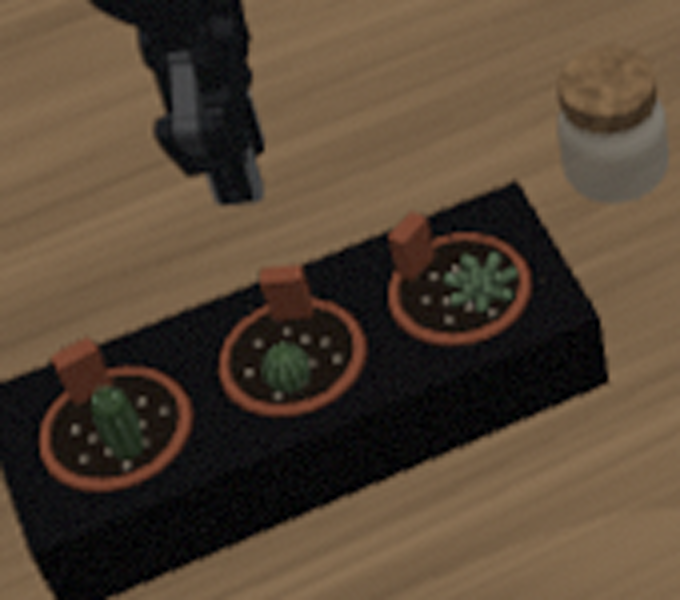

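View pics/t1.png

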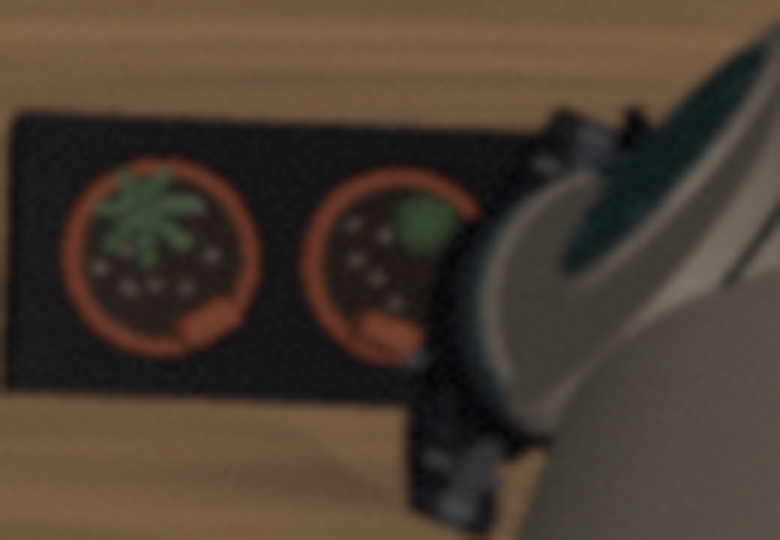

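Run:
```python
from h import *
s=ctrl.read_state();print(s['eef_pos'])
e=s['eef_pos'];a=-.377;ax=np.array([np.cos(a),np.sin(a),0]);bx=np.array([-ax[1],ax[0],0])
for o in(-25.5,-11,11,25.5):
  for b in (-11,11):
    P=e+ax*o+bx*b+[0,0,4]; u,v=proj('scene',P); u2,v2=proj('top',P);print(o,b,(round((u-120)*4),round((v-180)*4)),'top',(round((u2-350)*6),round((v2-240)*6)))
for n in('scene','top'):
    X=cloud(n,np.load(f'pics/{n}1.npy'));m=(abs(X[...,0]-500)<60)&(abs(X[...,1]+200)<60)&(X[...,2]>145)&(X[...,2]<178)
    P=X[m];print(n,len(P));
    if len(P): print(P.min(0),P.max(0),P.mean(0))
```

```text
[ 492.46867401 -195.55584814  159.4231332 ]
-25.5 -11 (217, 126) top (446, 408)
-25.5 11 (265, 121) top (383, 382)
-11 -11 (216, 149) top (462, 366)
-11 11 (265, 143) top (399, 341)
11 -11 (214, 184) top (485, 304)
11 11 (264, 179) top (423, 278)
25.5 -11 (213, 208) top (501, 262)
25.5 11 (263, 203) top (438, 237)
scene 101
[ 484.02678502 -214.06713034  156.98908611] [ 521.50074118 -181.55025114  177.93032464] [ 507.52241513 -198.62657967  169.55181362]
top 9
[ 470.42020395 -186.48599025  164.31260146] [ 483.87505196 -182.54578376  173.29100497] [ 477.68280198 -184.51712588  169.58042267]
```

Run:
```python
from h import *
e=np.array([492.5,-195.6,159.4]);a=-.377;ax=np.array([np.cos(a),np.sin(a)]);bx=np.array([-ax[1],ax[0]])
for n in('scene','top'):
    X=cloud(n,np.load(f'pics/{n}1.npy'));m=(abs(X[...,0]-500)<60)&(abs(X[...,1]+200)<60)&(X[...,2]>140)&(X[...,2]<230)
    P=X[m];q=np.c_[(P[:,:2]-e[:2])@ax,(P[:,:2]-e[:2])@bx,P[:,2]]
    for z in range(140,230,8):
        k=q[(q[:,2]>=z)&(q[:,2]<z+8)]
        if len(k): print(n,z,len(k),'ax',np.percentile(k[:,0],[5,50,95]).round(1),'bx',np.percentile(k[:,1],[2,50,98]).round(1))
```

```text
scene 156 18 ax [-10.3  18.9  20.9] bx [-11.5   5.3   9.4]
scene 164 41 ax [-9.9 20.8 27.6] bx [-8.1  5.8 10. ]
scene 172 55 ax [-9.8 23.5 28.4] bx [-11.3   3.8  10. ]
scene 180 45 ax [-11.3  24.6  28.5] bx [-6.6  5.4 10. ]
scene 188 9 ax [-13.4  -8.8  24.7] bx [ 3.7  9.9 10.1]
scene 196 8 ax [-17.1  21.5  27.6] bx [10.7 11.1 12.6]
scene 204 59 ax [-17.5  42.8  45.8] bx [-10.9   9.3  12.7]
scene 212 36 ax [-17.8  40.3  50.3] bx [-12.    8.8  11.6]
scene 220 73 ax [-7.4 25.2 54.8] bx [-16.9   8.1  16. ]
scene 228 29 ax [-8.6 22.6 56.8] bx [-12.4   5.9  16.3]
top 164 6 ax [-23.1 -17.8 -15. ] bx [0.6 3.5 8.1]
top 172 4 ax [-23.7 -18.5 -12.5] bx [0.5 5.  7.5]
top 180 4 ax [-22.1 -15.6 -12.8] bx [3.9 7.9 8. ]
top 188 2 ax [-16.3 -14.4 -12.5] bx [7.4 7.4 7.5]
top 196 3 ax [-24.7 -21.1 -15.5] bx [4.  8.6 9. ]
top 204 17 ax [-41.3 -28.7 -22.3] bx [-1.5  8.2  9.9]
top 212 48 ax [-41.9 -32.2  43. ] bx [-3.   4.4 10.1]
top 220 23 ax [-46.1 -22.4  48.2] bx [ 2.7  8.3 11.2]
top 228 5 ax [-40.1 -19.3  49.9] bx [ 6.5  8.2 13.6]
```

Request:
play_rows --pt "0.5 -0.5 20" --pt "0.5 -0.5 40" --pt "0.5 -0.5 58" --pt "0.5 -0.5 58" --pt "0.5 -0.5 58" --turn '[0,0,0,0,0]' --fingers '[0.26,0.26,0.26,0.26,0.26]'

```text
clock: 2.7
eef_pos: [492.5, -193.9, 102.1]
tool_rot: [-3.141, 0.001, 1.2]
force: [0.3, -0.3, 0.6]
width: 22.4
```

```bash
python3 go.py 493 -194.8 62 -0.37
python3 - <<'E'
from h import *
for n in('top','scene'):
    p,d=vision.get_image(n); cv2.imwrite(f'pics/{n}2.png',p); np.save(f'pics/{n}2.npy',d)
s=cv2.imread('pics/scene2.png')[215:305,150:250]; 
cv2.imwrite('pics/s2.png',cv2.convertScaleAbs(cv2.resize(s,None,fx=6,fy=6,interpolation=cv2.INTER_CUBIC),alpha=1.5))
e=ctrl.read_state()['eef_pos'];a=-.375;ax=np.array([np.cos(a),np.sin(a)]);bx=np.array([-ax[1],ax[0]])
X=cloud('scene',d);im=p;hsv=cv2.cvtColor(p,cv2.COLOR_BGR2HSV)
m=(abs(X[...,0]-500)<60)&(abs(X[...,1]+200)<60)&(X[...,2]>62)&(X[...,2]<120)
P=X[m];H=hsv[m];q=np.c_[(P[:,:2]-e[:2])@ax,(P[:,:2]-e[:2])@bx,P[:,2]]
red=(H[:,0]<=10)&(H[:,1]>110); gr=(H[:,0]>35)&(H[:,0]<85)&(H[:,1]>50)&(q[:,2]<80)
f=~red&(q[:,2]>98)
for nm,k in(('tab',red),('cac',gr),('fing',f)):
    print(nm,k.sum(),np.percentile(q[k],[2,20,50,80,98],axis=0).round(1).tolist())
E
```

```text
t 2.7 tcp [ 492.5 -193.9  102.1] yang -0.37 tilt [-0.001 -0.001 -1.   ] w 22.447992016542308 F [ 0.27 -0.27  0.57]
slide [-0.6  0.8 40.1] turn -0.0
tab 100 [[-12.3, -8.4, 62.4], [3.9, -4.0, 67.5], [5.5, 2.3, 75.1], [6.8, 8.7, 82.5], [24.7, 52.9, 109.7]]
cac 106 [[38.6, -10.2, 62.4], [43.6, -4.3, 67.7], [48.4, 0.9, 71.9], [51.9, 6.0, 75.9], [54.3, 9.3, 78.9]]
fing 73 [[-14.7, -8.8, 103.0], [-9.3, -0.4, 109.1], [18.9, 8.3, 113.1], [24.8, 11.3, 117.9], [26.8, 12.2, 119.9]]
```

View pics/s2.png

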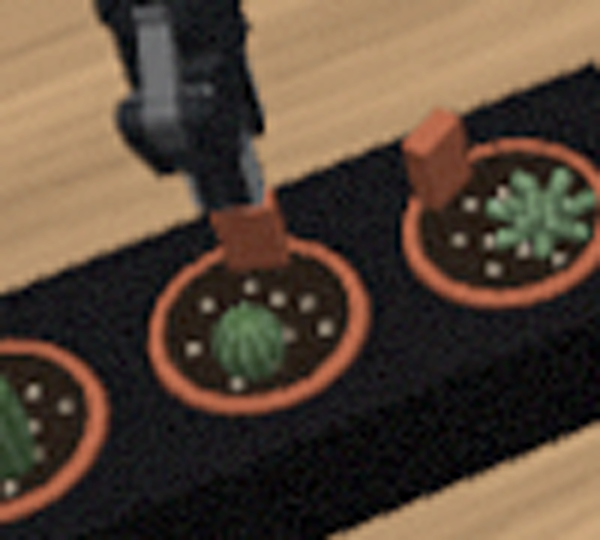

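The fingers are centred on the tab in the scene view: the tab face is about 5 mm from the TCP and the sides are at ±8.5 mm. The cactus is well clear, so I'm descending and gripping.

Request:
play_rows --pt "0 0.5 12" --pt "0 0.5 24" --pt "0 0.5 36" --pt "0 0.5 40" --pt "0 0.5 40" --turn '[0,0,0,0,0]' --fingers '[0.26,0.26,0.26,0.26,0.26]'

```text
clock: 3.42
eef_pos: [492.8, -194.9, 61.8]
tool_rot: [-3.141, 0.002, 1.199]
force: [-0.5, -0.6, 0.5]
width: 22.2
```

Request:
play_rows --pt "0 0 0" --pt "0 0 0" --pt "0 0 0" --pt "0 0 0" --pt "0 0 0" --turn '[0,0,0,0,0]' --fingers '[0.15,0.08,0,0,0]'

```text
clock: 4.05
eef_pos: [492.7, -195.2, 62.1]
tool_rot: [-3.141, 0.002, 1.199]
force: [-1.3, -1.4, 4.3]
width: 8.8
```

```bash
python3 go.py 493 -194.8 62 -0.37
```

```text
t 4.05 tcp [ 492.7 -195.2   62.1] yang -0.372 tilt [-0.001 -0.002 -1.   ] w 8.77231423587456 F [-1.34 -1.39  4.33]
slide [0.5 0.1 0.1] turn -0.002
```

Request:
play_rows --pt "0 0 -3" --pt "0 0 -7" --pt "0 0 -12" --pt "0 0 -18" --pt "0 0 -24" --turn '[0,0,0,0,0]' --fingers '[0,0,0,0,0]'

```text
clock: 4.68
eef_pos: [492.8, -195.1, 86.6]
tool_rot: [-3.141, 0.002, 1.199]
force: [-0.3, 0.4, -2.0]
width: 8.9
```

Request:
play_rows --pt "0 0 -15" --pt "0 0 -35" --pt "0 0 -60" --pt "0 0 -85" --pt "0 0 -105" --turn '[0,0,0,0,0]' --fingers '[0,0,0,0,0]'

```text
clock: 5.3
eef_pos: [493.0, -195.1, 193.5]
tool_rot: [3.141, 0.002, 1.199]
force: [0.5, 0.7, -2.0]
width: 8.8
```

```bash
python3 go.py 500 20 200 -0.31
python3 - <<'E'
from h import *
for n in('top','scene'):
    p,d=vision.get_image(n); cv2.imwrite(f'pics/{n}3.png',p); np.save(f'pics/{n}3.npy',d)
cv2.imwrite('pics/s3.png',cv2.resize(p[100:330,90:330],None,fx=2.5,fy=2.5))
E
```

```text
t 5.3 tcp [ 493.  -195.1  193.5] yang -0.372 tilt [ 0.    -0.002 -1.   ] w 8.765171479927773 F [ 0.51  0.73 -1.98]
slide [202.9 -71.6  -6.9] turn -0.062
```

View pics/s3.png

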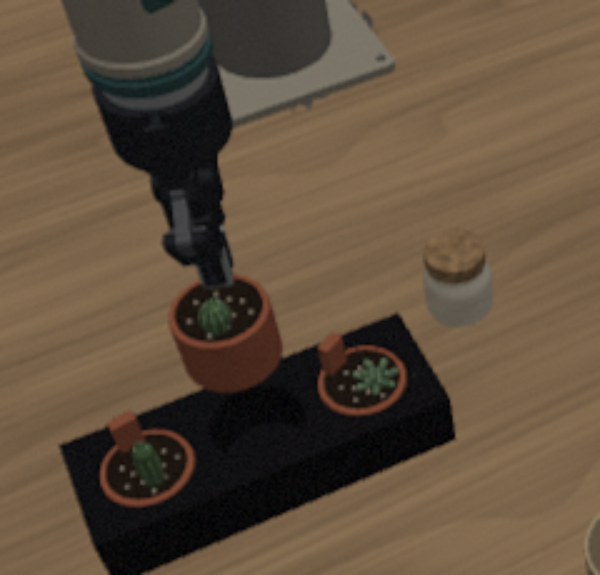

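The pot is out, upright and held at about (215,290) in the crop, and the other pots haven't moved. Next I'll carry it over to the gauge.

Request:
play_rows --pt "25 -9 -5" --pt "65 -23 -8" --pt "110 -39 -8" --pt "155 -55 -8" --pt "200 -70 -8" --turn '[0,-0.02,-0.03,-0.05,-0.06]' --fingers '[0,0,0,0,0]'

```text
clock: 6.02
eef_pos: [501.1, 17.6, 201.2]
tool_rot: [3.138, 0.002, 1.259]
force: [0.2, -0.1, -1.4]
width: 8.5
```

```bash
python3 go.py 532.3 274.3 200 -0.252
```

```text
t 6.025 tcp [501.1  17.6 201.2] yang -0.311 tilt [ 0.003 -0.003 -1.   ] w 8.486542025270149 F [ 0.22 -0.14 -1.4 ]
slide [253.9 -49.    0.5] turn -0.059
```

Request:
play_rows --pt "50 -10 0" --pt "100 -20 0" --pt "150 -29 0" --pt "200 -39 0" --pt "235 -45 0" --turn '[-0.01,-0.02,-0.04,-0.05,-0.06]' --fingers '[0,0,0,0,0]'

```text
clock: 6.65
eef_pos: [529.4, 258.1, 199.8]
tool_rot: [3.139, 0.002, 1.322]
force: [0.2, 0.0, -1.5]
width: 8.9
```

```bash
python3 go.py 532.3 274.3 120 -0.252
```

```text
t 6.65 tcp [529.4 258.1 199.8] yang -0.249 tilt [ 0.002 -0.003 -1.   ] w 8.891153791666639 F [ 0.19  0.03 -1.47]
slide [16.6 -1.4 79.8] turn 0.003
```

Request:
play_rows --pt "10 -1 10" --pt "16.6 -1.4 30" --pt "16.6 -1.4 55" --pt "16.6 -1.4 80" --pt "16.6 -1.4 80" --turn '[0,0,0,0,0]' --fingers '[0,0,0,0,0]'

```text
clock: 7.28
eef_pos: [530.3, 271.3, 116.9]
tool_rot: [-3.14, 0.007, 1.319]
force: [-0.4, -0.1, -0.6]
width: 9.1
```

Run:
```python
from h import *
for n in('top','scene'):
    p,d=vision.get_image(n); cv2.imwrite(f'pics/{n}4.png',p); np.save(f'pics/{n}4.npy',d)
cv2.imwrite('pics/s4.png',cv2.resize(p[60:290,310:510],None,fx=3,fy=2.6))
e=ctrl.read_state()['eef_pos'];ax=np.array([.968,-.249]);print(e)
pc=e[:2]+27*ax
# pot from scene and top by rim
for n in('top','scene'):
    X=cloud(n,np.load(f'pics/{n}4.npy'));hsv=cv2.cvtColor(cv2.imread(f'pics/{n}4.png'),cv2.COLOR_BGR2HSV)
    m=(hsv[...,0]<=10)&(hsv[...,1]>110)&(np.hypot(X[...,0]-pc[0],X[...,1]-pc[1])<45)&(X[...,2]>110)&(X[...,2]<118)
    print(n,m.sum());P=X[m]
    if len(P)>10:print(cv2.minEnclosingCircle(P[:,:2].astype(np.float32)),pc)
```

```text
[532.45076035 272.69262306 119.53706072]
top 83
((553.544921875, 258.97027587890625), 32.507652282714844) [558.58676035 265.96962306]
scene 164
((560.569091796875, 263.4346923828125), 35.92850875854492) [558.58676035 265.96962306]
```

View pics/s4.png

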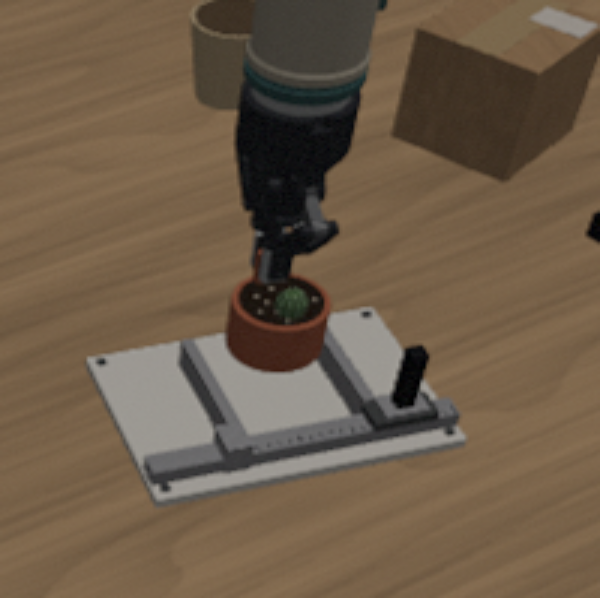

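View pics/top4.png

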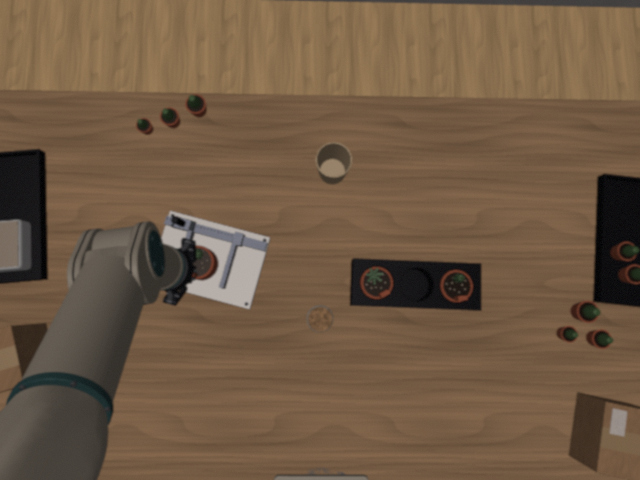

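Request:
play_rows --pt "0 0 10" --pt "0 0 20" --pt "0 0 30" --pt "0 0 38" --pt "0 0 42" --turn '[0,0,0,0,0]' --fingers '[0,0,0,0,0]'

```text
clock: 8.0
eef_pos: [532.2, 272.5, 76.8]
tool_rot: [3.14, 0.004, 1.32]
force: [0.5, 0.6, -2.4]
width: 8.9
```

```bash
python3 go.py 532.3 274.3 69 -0.252;  python3 - <<'E'
from h import *
for n in('scene',):
    p,d=vision.get_image(n); cv2.imwrite(f'pics/{n}5.png',p)
cv2.imwrite('pics/s5.png',cv2.resize(p[140:265,325:485],None,fx=4.8,fy=4.8,interpolation=cv2.INTER_CUBIC))
E
python3 go.py 532.3 274.3 69 -0.252
```

```text
t 8.0 tcp [532.2 272.5  76.8] yang -0.25 tilt [ 0.001 -0.004 -1.   ] w 8.856824546859624 F [ 0.5   0.56 -2.39]
slide [ 1.8 -0.4  7.8] turn 0.002
t 8.05 tcp [532.2 272.4  76.6] yang -0.251 tilt [ 0.    -0.005 -1.   ] w 8.530602514506736 F [ 0.1   0.43 -1.45]
slide [ 1.9 -0.4  7.6] turn 0.001
```

View pics/s5.png

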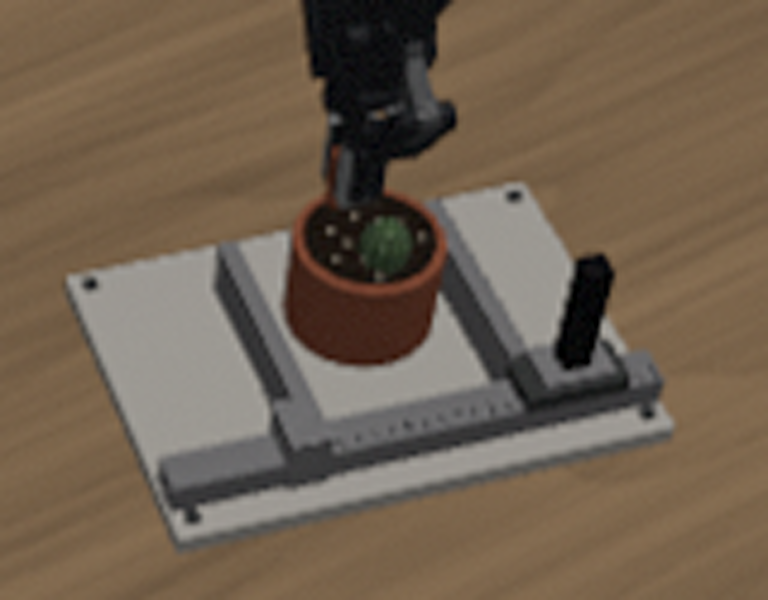

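The pot sits midway between the open jaws, with its base at about (360,350) in the crop and gaps on both sides. Next I'll lower it the last few millimetres slowly.

Request:
play_rows --pt "0 0 2" --pt "0 0 4" --pt "0 0 5.5" --pt "0 0 7" --pt "0 0 7" --turn '[0,0,0,0,0]' --fingers '[0,0,0,0,0]'

```text
clock: 8.68
eef_pos: [532.1, 272.3, 69.5]
tool_rot: [3.14, 0.004, 1.32]
force: [-1.2, -0.8, -1.9]
width: 8.8
```

Request:
play_rows --pt "0 0 0.4" --pt "0 0 0.8" --pt "0 0 1.2" --pt "0 0 1.2" --turn '[0,0,0,0]' --fingers '[0,0,0,0]'

```text
clock: 9.18
eef_pos: [532.1, 272.3, 68.3]
tool_rot: [3.14, 0.004, 1.32]
force: [0.1, -0.1, -2.8]
width: 8.7
```

Request:
play_rows --pt "0 0 0.4" --pt "0 0 0.8" --pt "0 0 0.8" --turn '[0,0,0]' --fingers '[0,0,0]'

```text
clock: 9.55
eef_pos: [532.0, 272.3, 68.1]
tool_rot: [3.14, 0.004, 1.32]
force: [-2.9, -0.8, 5.1]
width: 9.0
```

The board is touched with about 5 N, so I'm releasing.

Request:
play_rows --pt "0 0 0" --pt "0 0 0" --pt "0 0 0" --pt "0 0 0" --pt "0 0 0" --turn '[0,0,0,0,0]' --fingers '[0.14,0.2,0.24,0.24,0.24]'

```text
clock: 10.18
eef_pos: [532.1, 272.2, 68.0]
tool_rot: [3.14, 0.004, 1.32]
force: [0.7, 0.6, -1.1]
width: 20.4
```

Request:
play_rows --pt "0 0 -5" --pt "0 0 -15" --pt "0 0 -35" --pt "0 0 -65" --pt "0 0 -95" --turn '[0,0,0,0,0]' --fingers '[0.24,0.24,0.24,0.24,0.24]'

```text
clock: 10.8
eef_pos: [532.1, 272.6, 164.6]
tool_rot: [3.14, 0.004, 1.32]
force: [0.1, -0.0, -0.0]
width: 20.4
```

```bash
python3 go.py 668 371 190 1.32
python3 - <<'E'
from h import *
for n in('scene','top'):
    p,d=vision.get_image(n); cv2.imwrite(f'pics/{n}6.png',p);np.save(f'pics/{n}6.npy',d)
p=cv2.imread('pics/scene6.png')
cv2.imwrite('pics/s6.png',cv2.resize(p[140:265,325:485],None,fx=4.8,fy=4.8,interpolation=cv2.INTER_CUBIC))
E
```

```text
t 10.8 tcp [532.1 272.6 164.6] yang -0.251 tilt [ 0.001 -0.004 -1.   ] w 20.354404843128425 F [ 0.06 -0.02 -0.05]
slide [129.  107.3 -25.7] turn -1.571
```

View pics/s6.png

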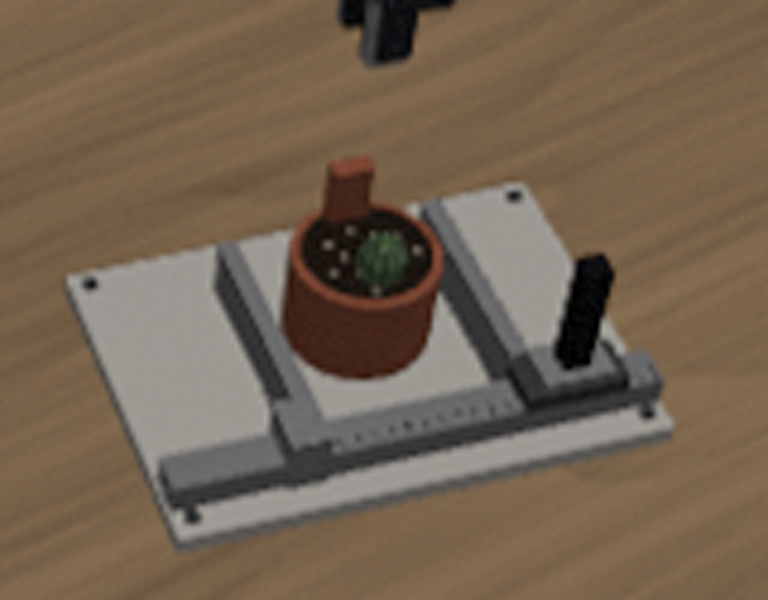

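The pot stands upright and free between the open jaws. Next I'll shut the fingers and move behind the post, at gauge x 55 and y 120.

```bash
python3 go.py 659.7 360.3 180 -0.251;python3 - <<'E'
from h import *
p=cv2.imread('pics/top6.png');cv2.imwrite('pics/t6.png',cv2.convertScaleAbs(cv2.resize(p[200:315,140:280],None,fx=5.2,fy=5.2,interpolation=cv2.INTER_CUBIC),alpha=1.5))
print(onz('top',174.3,219.6,105))
E
```

```text
t 10.9 tcp [534.5 273.4 167.1] yang -0.251 tilt [ 0.007 -0.001 -1.   ] w 20.37322847359113 F [0.47 0.58 0.66]
slide [115.3  99.8 -12.2] turn 0.0
[643.59596474 315.474454   105.        ]
```

View pics/t6.png

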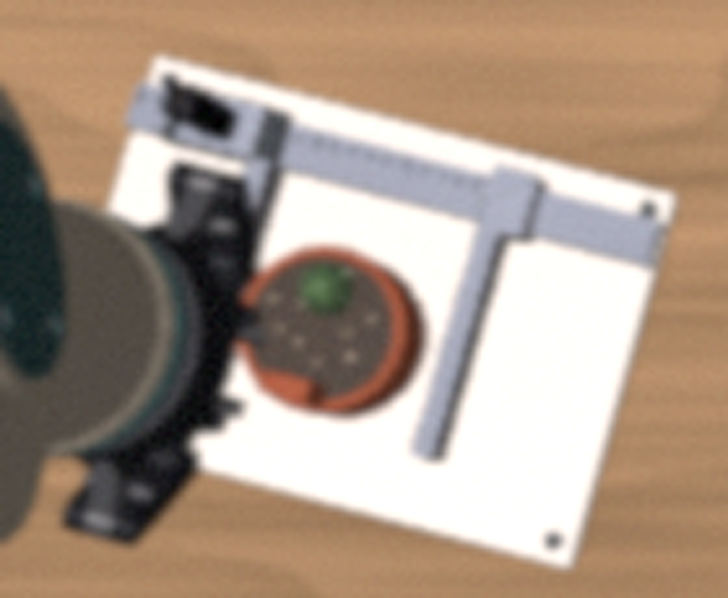

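Request:
play_rows --pt "20 17 -12" --pt "50 43 -12" --pt "80 70 -12" --pt "105 91 -12" --pt "115.3 99.8 -12" --turn '[0,0,0,0,0]' --fingers '[0.1,0,0,0,0]'

```text
clock: 11.52
eef_pos: [660.4, 361.4, 178.7]
tool_rot: [3.135, -0.0, 1.321]
force: [-0.3, -0.5, 0.1]
width: -0.2
```

```bash
python3 go.py 659.7 360.3 60 -0.251
```

```text
t 11.525 tcp [660.4 361.4 178.7] yang -0.25 tilt [ 0.006 -0.001 -1.   ] w -0.17784435078446023 F [-0.27 -0.48  0.06]
slide [ -1.3  -1.2 118.7] turn 0.001
```

Request:
play_rows --pt "0 0 30" --pt "0 0 60" --pt "0 0 90" --pt "0 0 115" --pt "0 0 118" --turn '[0,0,0,0,0]' --fingers '[0,0,0,0,0]'

```text
clock: 12.15
eef_pos: [659.2, 360.4, 57.9]
tool_rot: [3.139, 0.003, 1.321]
force: [-0.5, 0.0, -0.0]
width: -0.1
```

```bash
python3 - <<'E'
from h import *
for n in('scene','top'):
    p,d=vision.get_image(n); cv2.imwrite(f'pics/{n}7.png',p);np.save(f'pics/{n}7.npy',d)
p=cv2.imread('pics/scene7.png')
cv2.imwrite('pics/s7.png',cv2.resize(p[140:265,355:515],None,fx=4.8,fy=4.8,interpolation=cv2.INTER_CUBIC))
E
python3 go.py 659.7 360.3 60 -0.251
```

```text
t 12.25 tcp [661.1 361.1  60.6] yang -0.25 tilt [ 0.006 -0.002 -1.   ] w -0.1472573092313971 F [0.6  0.42 0.11]
slide [-1.1 -1.1  0.6] turn 0.001
```

View pics/s7.png

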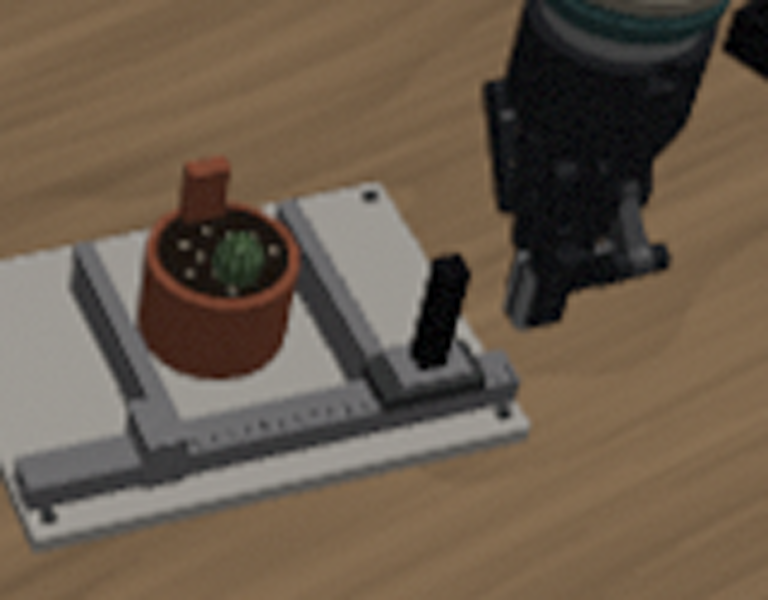

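Request:
play_rows --pt "-4 0 0" --pt "-8 0 0" --pt "-12 0 0" --pt "-16 0 0" --pt "-18 0 0" --turn '[0,0,0,0,0]' --fingers '[0,0,0,0,0]'

```text
clock: 12.88
eef_pos: [656.6, 343.2, 60.7]
tool_rot: [3.135, 0.0, 1.32]
force: [-0.9, 0.7, -1.0]
width: 0.0
```

Request:
play_rows --pt "-2 0 0" --pt "-4 0 0" --pt "-6 0 0" --pt "-8 0 0" --pt "-10 0 0" --turn '[0,0,0,0,0]' --fingers '[0,0,0,0,0]'

```text
clock: 13.5
eef_pos: [654.2, 334.0, 60.8]
tool_rot: [3.135, -0.001, 1.32]
force: [1.4, 2.3, -0.8]
width: 0.0
```

```bash
cat > st.py <<'E'
from h import *
s=ctrl.read_state(); b=np.array([.247,.969,0]);a=np.array([.969,-.247,0])
print(s['clock'],'gauge x,y of tcp',round((s['eef_pos']-[576.6,257.8,0])@a,1),round((s['eef_pos']-[576.6,257.8,0])@b,1),'z',s['eef_pos'][2].round(1),'F along +gy',round(s['force']@b,2),'gx',round(s['force']@a,2),'T',s['torque'].round(2))
E
python3 st.py
```

```text
13.5 gauge x,y of tcp 56.4 93.0 z 60.8 F along +gy 2.58 gx 0.75 T [ 0.46 -0.17 -0.04]
```

Request:
play_rows --pt "-2 0 0" --pt "-4 0 0" --pt "-6 0 0" --pt "-8 0 0" --pt "-10 0 0" --turn '[0,0,0,0,0]' --fingers '[0,0,0,0,0]'

```text
clock: 14.12
eef_pos: [651.7, 324.3, 60.8]
tool_rot: [3.135, -0.001, 1.321]
force: [-0.6, 2.5, -0.2]
width: -0.1
```

```bash
python3 st.py
python3 - <<'E'
from h import *
p,d=vision.get_image('scene'); cv2.imwrite(f'pics/scene8.png',p)
cv2.imwrite('pics/s8.png',cv2.resize(p[140:265,335:495],None,fx=4.8,fy=4.8,interpolation=cv2.INTER_CUBIC))
E
```

```text
14.125 gauge x,y of tcp 56.3 83.0 z 60.8 F along +gy 2.32 gx -1.21 T [ 0.42 -0.12  0.04]
```

View pics/s8.png

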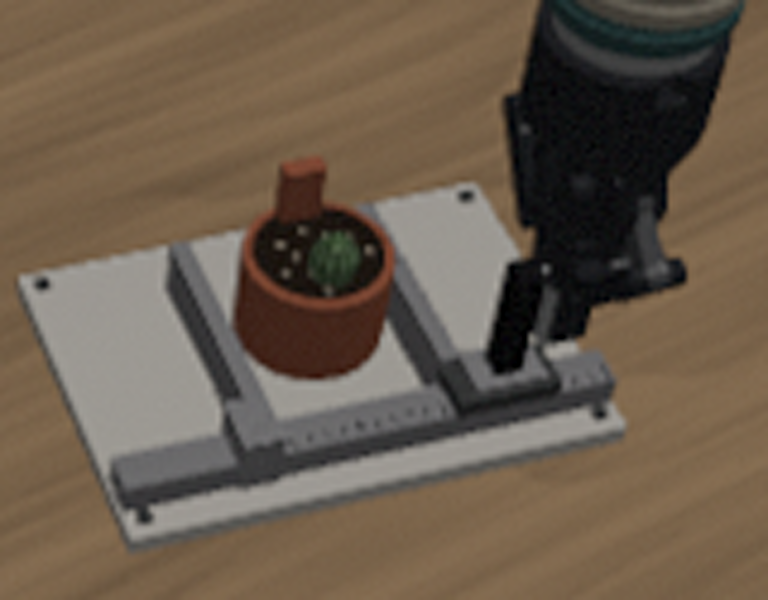

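The jaw is running straight with the fingers on the post at (535,320) in the crop. I'll keep pushing slowly.

Request:
play_rows --pt "-1.5 0 0" --pt "-3 0 0" --pt "-4.5 0 0" --pt "-6 0 0" --pt "-7.5 0 0" --turn '[0,0,0,0,0]' --fingers '[0,0,0,0,0]'

```text
clock: 14.8
eef_pos: [649.7, 316.5, 60.9]
tool_rot: [3.135, -0.001, 1.32]
force: [0.8, 4.3, 0.3]
width: -0.3
```

```bash
python3 st.py
```

```text
14.8 gauge x,y of tcp 56.4 75.0 z 60.9 F along +gy 4.34 gx -0.3 T [ 0.64 -0.11 -0.04]
```

Request:
play_rows --pt "-1 0 0" --pt "-2 0 0" --pt "-3 0 0" --pt "-4 0 0" --pt "-5 0 0" --turn '[0,0,0,0,0]' --fingers '[0,0,0,0,0]'

```text
clock: 15.42
eef_pos: [648.6, 312.0, 60.9]
tool_rot: [3.135, -0.001, 1.32]
force: [1.9, 4.6, -1.3]
width: 0.2
```

```bash
python3 st.py
```

```text
15.425 gauge x,y of tcp 56.4 70.3 z 60.9 F along +gy 4.95 gx 0.68 T [ 0.8  -0.25 -0.01]
```

Request:
play_rows --pt "-0.7 0 0" --pt "-1.4 0 0" --pt "-2.1 0 0" --pt "-2.8 0 0" --pt "-3.5 0 0" --turn '[0,0,0,0,0]' --fingers '[0,0,0,0,0]'

```text
clock: 16.05
eef_pos: [648.5, 310.8, 61.1]
tool_rot: [3.134, -0.005, 1.321]
force: [3.2, 7.6, -2.7]
width: 0.3
```

```bash
python3 st.py
python3 - <<'E'
from h import *
p,d=vision.get_image('scene'); cv2.imwrite(f'pics/scene9.png',p)
cv2.imwrite('pics/s9.png',cv2.resize(p[140:265,335:495],None,fx=4.8,fy=4.8,interpolation=cv2.INTER_CUBIC))
E
python3 st.py
```

```text
16.05 gauge x,y of tcp 56.6 69.1 z 61.1 F along +gy 8.13 gx 1.28 T [ 1.43 -0.62 -0.04]
16.1 gauge x,y of tcp 56.6 69.1 z 61.2 F along +gy 7.92 gx 0.7 T [ 1.41 -0.56 -0.06]
```

View pics/s9.png

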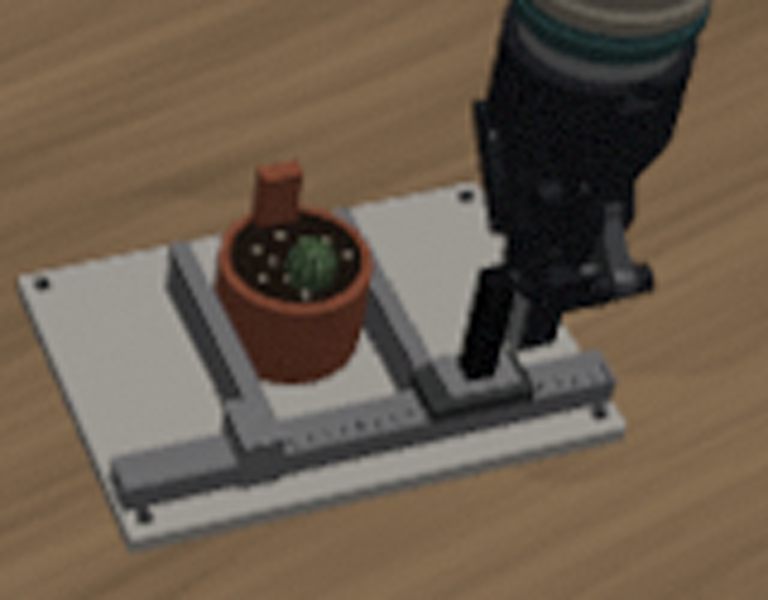

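```bash
python3 - <<'E'
from h import *
p,d=vision.get_image('top'); cv2.imwrite(f'pics/top9.png',p)
cv2.imwrite('pics/t9.png',cv2.convertScaleAbs(cv2.resize(p[200:315,140:280],None,fx=5.2,fy=5.2,interpolation=cv2.INTER_CUBIC),alpha=1.5))
p=cv2.imread('pics/scene9.png');cv2.imwrite('pics/s9b.png',cv2.convertScaleAbs(cv2.resize(p[180:235,365:435],None,fx=10.5,fy=10.5,interpolation=cv2.INTER_CUBIC),alpha=1.6))
E
python3 st.py
```

```text
16.15 gauge x,y of tcp 56.5 69.2 z 61.2 F along +gy 7.95 gx 0.8 T [ 1.32 -0.6   0.03]
```

View pics/t9.png

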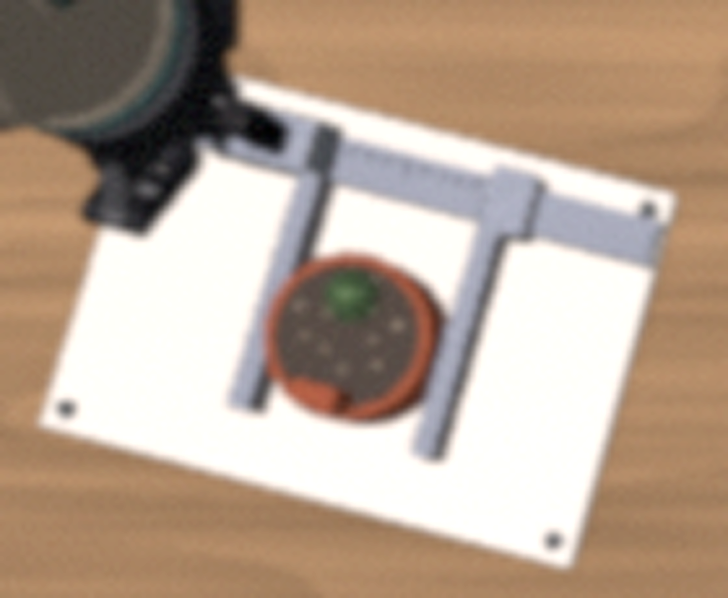

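View pics/s9b.png

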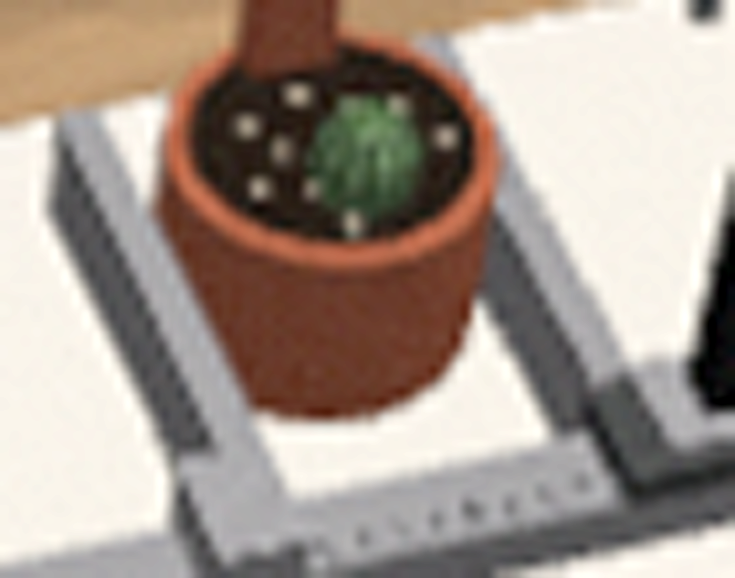

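The jaws have stalled on the pot at about 8 N total, with the TCP stopped 2 mm short of its command. Both jaws visibly touch the pot. Next I'll back off and lift clear.

Request:
play_rows --pt "1 0 0" --pt "4 0 0" --pt "9 0 0" --pt "16 0 0" --pt "24 0 0" --turn '[0,0,0,0,0]' --fingers '[0,0,0,0,0]'

```text
clock: 16.77
eef_pos: [654.5, 334.3, 61.2]
tool_rot: [3.134, -0.004, 1.321]
force: [0.3, 0.1, 0.3]
width: 0.1
```

Request:
play_rows --pt "20 0 -10" --pt "40 0 -40" --pt "60 0 -80" --pt "80 0 -120" --pt "100 0 -140" --turn '[0,0,0,0,0]' --fingers '[0,0,0,0,0]'

```text
clock: 17.4
eef_pos: [679.1, 432.3, 205.0]
tool_rot: [3.131, -0.007, 1.322]
force: [1.5, 0.0, -0.4]
width: 0.3
```

Request:
play_rows --pt "0 0 0" --pt "0 0 0" --pt "0 0 0" --pt "0 0 0" --turn '[0,0,0,0]' --fingers '[0,0,0,0]'

```text
clock: 17.9
eef_pos: [678.8, 431.3, 203.9]
tool_rot: [3.132, -0.005, 1.32]
force: [0.5, 0.1, -0.6]
width: -0.1
```

```bash
python3 st.py
python3 - <<'E'
from h import *
for n in('scene','top'):
    p,d=vision.get_image(n); cv2.imwrite(f'pics/{n}10.png',p);np.save(f'pics/{n}10.npy',d)
    if n=='top':
        cv2.imwrite('pics/t10.png',cv2.convertScaleAbs(cv2.resize(p[200:315,140:280],None,fx=5.2,fy=5.2,interpolation=cv2.INTER_CUBIC),alpha=1.5))
    else: cv2.imwrite('pics/s10.png',cv2.convertScaleAbs(cv2.resize(p[180:235,365:435],None,fx=10.5,fy=10.5,interpolation=cv2.INTER_CUBIC),alpha=1.6))
# gauge-frame jaw/pot measures from top depth
o=np.array([569.3,259.5]);th=np.deg2rad(75.5-90);a=np.array([np.cos(th),np.sin(th)]);b=np.array([-a[1],a[0]]);o=o+5*a
X=cloud('top',d);Q=np.stack([(X[...,:2]-o)@a,(X[...,:2]-o)@b],-1);Z=X[...,2]
hsv=cv2.cvtColor(p,cv2.COLOR_BGR2HSV);red=(hsv[...,0]<=10)&(hsv[...,1]>110)
m=red&(abs(Z-62)<5)&(abs(Q[...,0]+20)<60)&(abs(Q[...,1])<60);print('pot',cv2.minEnclosingCircle(Q[m].astype(np.float32)))
for x0,x1 in((-58,-45),(-40,-10),(0,15),(20,40)):
  j=~red&(abs(Z-44)<5)&(Q[...,0]>x0)&(Q[...,0]<x1)
  for y0,y1,nm in((-70,-35,'fix'),(5,60,'slide')):
    k=j&(Q[...,1]>y0)&(Q[...,1]<y1)
    if k.sum()>3: print(nm,x0,k.sum(),np.percentile(Q[k][:,1],[5,50,95]).round(1))
E
```

```text
17.9 gauge x,y of tcp 56.2 193.4 z 203.9 F along +gy 0.21 gx 0.51 T [0.04 0.04 0.01]
pot ((-18.64368438720703, -10.405013084411621), 35.03696823120117)
fix -58 28 [-54.8 -50.1 -45.6]
slide -58 28 [25.9 30.4 35.5]
fix -40 69 [-54.6 -49.8 -43.8]
slide -40 42 [27.9 31.9 35.3]
fix 0 34 [-54.8 -49.7 -45.8]
slide 0 33 [26.  29.9 34.8]
fix 20 41 [-55.3 -50.7 -45. ]
slide 20 39 [25.6 29.8 34.6]
```

View pics/t10.png

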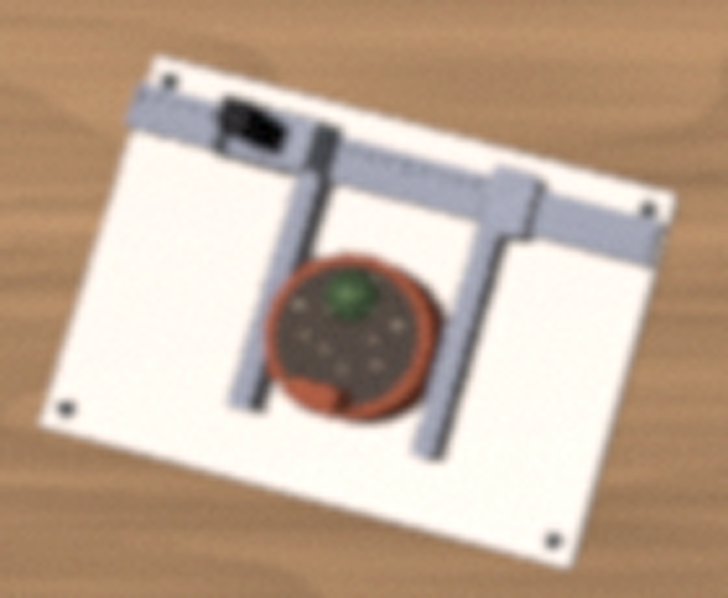

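View pics/s10.png

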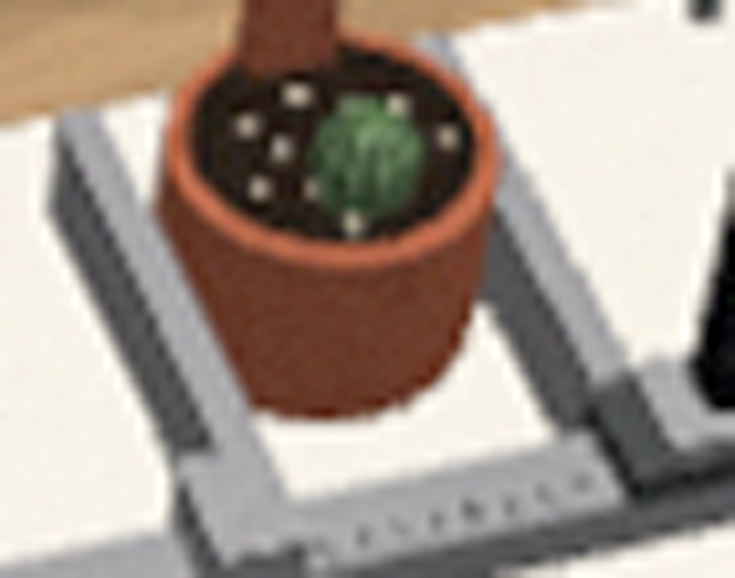

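View pics/scene10.png

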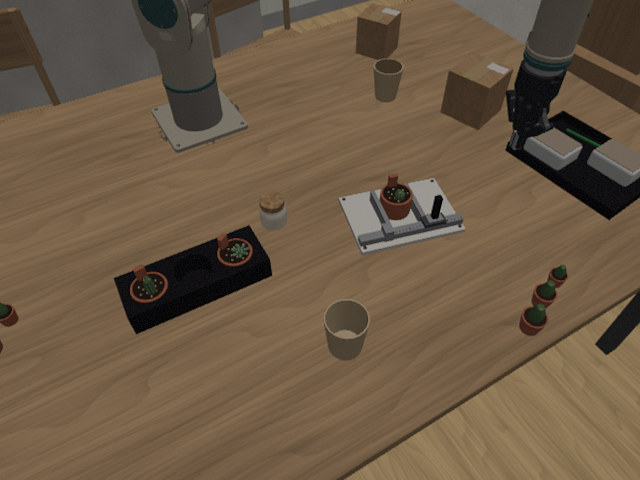

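Fixed jaw face −45, sliding jaw face +25, so the gap is 70 mm. The pot measures 70 mm across and is centred at y ≈ −10. The jaw is straight and the arm is clear, so I'm handing in.

```bash
python3 -c "
from cell import ctrl
print(ctrl.finish_job())"
```

```text
the job is handed in; nothing more can be done
None
```

I lifted the ball-cactus pot straight out of the middle pocket by its tab. It touched down on the gauge board at about 5 N. After letting go, I pushed the post with shut fingers until the jaw stalled on the pot. The wrist read about 8 N there, including roughly 2.5 N of drag. I then backed the arm clear and handed the job in at about 18 s; the hand-in reports no verdict.

**Last checks:**
- **Gap:** the gap between the jaws measured about 70 mm and the pot about 70 mm across, centred at gauge (−19, −10) mm. That puts it in contact with both jaws.
- **Skew:** no skew was visible along the sliding jaw.
- **Surroundings:** the last picture shows the pot upright and the other pots, the cup and the jar visibly unmoved. The wrist force was near zero.

**Disagreement:** the two cameras differed by about 5 mm in x. I used the midpoint, which fitted where the arm actually met the tab. The jaw contact forces and the skew were not measured directly, only inferred from the wrist force and the pictures.

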